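# Slide a sample tube under the reader's head to the ball notch and hold it

## Robot

A 7-joint arm with a two-finger parallel gripper is mounted at the origin on the work surface. World frame = base frame: x ahead of the robot, y to its left, z up, the work surface at z = 0. Lengths are in m, angles in rad, forces in N, time in s.
With the tool pointing down it reaches from about 0.425 to 0.925 m from the base axis. Payload 6.8 kg.
Tool frame: the origin (TCP) lies on the front face of the gripper's body, between the roots of the fingers; the fingertips stand 73 mm ahead of it and the grasp point (between the pads) lies 54 mm ahead of it (env.nose_length is the distance from the TCP to the fingertips, in m); z points along the fingers, y is the line along which they close (so a half turn about z gives the same grasp; the last joint's range is limited). The gripper opens to 85 mm and grips with 20 to 120 N. Pads are 22 mm wide; open, the fingers measure 114 mm over their backs; the gripper's body (76 mm by 85 mm) begins 54 mm behind the grasp point. The pads swing forward as they close: fully open they stand 13 mm farther back than shut.
Start: joints at [1.108, 0.477, 0.022, 1.555, -0.011, 1.109, -0.083], TCP at [0.235, -0.633, 0.304] pointing down, gripper open.
Joint ranges: [-2.96, 2.96], [-0.34, 2.1], [-1.41, 1.46], [0.24, 2.44], [-1.37, 4.51], [0.17, 1.92], [-2.96, 2.96]. Speed limits (rad/s): [2.39, 2.39, 3.14, 3.14, 3.14, 3.14, 3.14].

## Interface

Orientations are given as a unit quaternion [w, x, y, z].
In Python, from cell import env, kin, camera, calibration, job gives the robot as it stands. The module is installed in compiled form; this text tells all that it offers. Calls block until the motion is done:
- env.reach(position, orientation): joint-space move of the TCP to a pose.
- env.movel(position, velocity=0.15, rot=None, stop_force=None): straight line of the TCP; rot=None keeps the orientation; velocity is the mean speed in m/s. With stop_force (N) it stops when the force on the tool has changed by that much, and returns True; else False.
- env.goto_joints(angles): joint-space move.
- env.grip(opening, f_grip=None): finger opening in m; f_grip is the grip in N (None keeps the last); returns when the fingers have stopped.
- env.dwell(seconds).
- kin.inverse_kinematics(position, orientation): joint angles nearest the present ones, or None.
- env.get_state(): the state.
- camera(name): name is "side" or "top" or "wrist"; returns (picture, depth): 420x560x3 uint8, blue, green, red; 420x560 float32, m along the optical axis (not along the pixel's ray), 0 where there is no reading.
- calibration(name): a dict with "fx", "fy", "cx", "cy" (pixels), "rvec" (rotation vector, rad) and "tvec" (3), from world to camera coordinates, as OpenCV has them. Camera axes: x right, y down, z forward; pixel columns grow to the right and rows downward; lengths in m; the calibration is good to about 2 mm. A picture is of the moment at which its call begins: read the wrist's pose just before it. calibration takes no time and is no camera call; for the wrist camera it gives the pose at the moment of the call.
A pose or a line that the arm cannot do raises env.PlanningError and nothing moves.
- job.job_done(): hands the job in; it is judged then, once.
The state is a dict: "time": time; "qpos": joint angles; "joint_velocities": joint speeds; "joint_torque": joint torques, N m; "tcp_pos": TCP position; "orientation": TCP orientation; "force": force on the tool from outside, world axes, zero at the start; "torque": the same for the moment, N m; "opening": finger opening in m; "gripper_force": force on a finger pad.
Only numpy, scipy, OpenCV 4.12 (cv2) and the standard library are available. Lean on these libraries where they do the work, as an engineer would, in place of code of your own. Each camera call takes 0.05 s, during which the arm holds its last target. There are 200 camera calls.

## Task

Take the tube reader's carriage by its black knob post and slide it, with the capped tube standing in it, along the rail under the reading head until you feel the spring ball drop into the notch. Stop there and finish while still holding the post firmly between the fingers, with the carriage at rest in the notch: do not let go. Keep the tube standing in its holder and leave the vial, marker, beaker and bottle around the reader where they are.

Things in the scene. Friction and masses are not known exactly. Their poses are not given: they have to be found in the camera images.
- reader: The fixed tube reader: grey base plate 180 (x) x 400 (y) x 12 mm with two steel rods along its own y and a white head over its +y end. Origin: centre of the underside, on the rail's centre line. The carriage slides in the reader's +y direction, towards the head. Only the tube goes under the head; the black knob post stays over 60 mm outside it.
- head_mouth (a point): Middle of the lower edge of the white reading head on its open side: on the rail's centre line at reader y = +70 mm, 170 mm above the bench. The head reaches from there 120 mm along +y, from x = -87 to +53 mm, up to 250 mm above the bench; its column stands at x = -87 to -57 mm.
- carriage (a joint): Travel of the carriage along the reader's +y: 0 at the loading end, where it starts; 0.14 m at the end stop. The notch lies anywhere from 0.075 to 0.130 m, different each time. Plain sliding takes about 1 N. Within 5 mm of the notch the ball draws the carriage in, and centres it if it is free to move; pushing on out of the notch takes about 6 N. If run past, it can be slid back.
- handle_top (a point): Centre of the top face of the carriage's black knob post: an upright cylinder 24 mm in diameter and 60 mm tall, on the rail's centre line; its top is 106 mm and its foot, on the carriage plate, 46 mm above the bench. At travel 0 it is at reader y = -140 mm. Axes as the reader's.
- index_pin (a joint): How far the spring ball and its pin are pushed out, along the reader's +x: 0.0042 m while the ball rides on the carriage's edge, about 0 in the notch, under 0.002 within 2 mm of the notch. It sits in an aluminium block (34 mm square, top 52 mm above the bench, black pull knob outside) on the rail's +x side, 45 mm ahead (+y) of the post's place at the notch. Spring 4 to 6 N.
- tube: Capped sample tube, 16 mm in diameter (cap 18 mm), 100 mm tall, 20 g, standing loose in the carriage's holder; origin at the centre of its foot, z up along it. Its top is 150 mm above the bench.
- holder (a point): Centre of the floor of the carriage's round black tube holder (outside 30 mm, bore 20 mm, 31 mm deep), 150 mm ahead of the knob post along the reader's +y and 50 mm above the bench.
- vial: Loose bystander: small jar 28 mm in diameter, 55 mm tall, standing beside the rail on the index block's side; origin at its foot.
- marker: Loose bystander: marker pen 130 mm long, 12 mm thick, lying on the bench; origin under its middle.
- beaker: Loose bystander: open glass beaker 64 mm wide, 85 mm tall; origin at its foot.
- reagent: Loose bystander: amber bottle 60 mm in diameter, 130 mm tall; origin at its foot.
Things that resemble listed ones, but are neither listed nor needed, are in the scene too. What is shaped like the tube but purple is not meant.

How it is judged:
By the outcome, as a careful person would: the job done as asked, in the order asked, and still so for the second after the job is handed in, while the arm keeps its last pose, push and grip.
It also fails if it takes over 42 s, if anything falls off the work surface, if the arm or the gripper's body presses on something with over 40 N, if the wrist force passes 120 N, or if a joint passes its speed limit or range.

## Working session

There is one attempt and no reset: what is moved stays moved. The work goes in short steps, each a Python script; the robot and the scene stay as the last script left them, time stands still between calls to the robot, and variables do not carry over. Pictures are saved under pics/ and viewed, at most 10 in all, crops included, and the job is handed in when it is done.

```bash
mkdir -p pics; cat > h.py <<'E'
import numpy as np, cv2
from cell import env, kin, camera, calibration, job
def RT(c): return cv2.Rodrigues(np.array(c["rvec"],float))[0], np.array(c["tvec"],float).ravel()
def ray(c,u,v,z):
    R,t=RT(c); d=R.T@np.array([(u-c["cx"])/c["fx"],(v-c["cy"])/c["fy"],1]); o=-R.T@t
    return o+d*(z-o[2])/d[2]
def cloud(c,D):
    R,t=RT(c); v,u=np.indices(D.shape)
    P=np.stack([(u-c["cx"])/c["fx"]*D,(v-c["cy"])/c["fy"]*D,D],-1)
    return (P-t)@R
def proj(c,p):
    R,t=RT(c); q=R@np.array(p)+t; return c["fx"]*q[0]/q[2]+c["cx"],c["fy"]*q[1]/q[2]+c["cy"]
E
python3 - <<'E'
from h import *
for n in("top","side"):
    c=calibration(n);I,D=camera(n);cv2.imwrite(f"pics/{n}0.png",I);np.save(n+"0.npy",D);R,t=RT(c);print(n,-R.T@t,R[2])
print(env.get_state())
E
```

```text
top [ 0.37540036 -0.03150319  1.19595982] [ 0.15599326  0.01702902 -0.98761132]
side [ 0.25639945 -0.98879619  0.68984062] [ 0.24929479  0.82891775 -0.50074691]
{'time': 0.1, 'qpos': array([ 1.10790873,  0.47767564,  0.02233927,  1.5563176 , -0.01154463,
        1.10927858, -0.08310972]), 'joint_velocities': array([-1.29687104e-04, -4.58269719e-04,  7.39530239e-05, -3.15364811e-03,
       -1.56414281e-03, -1.09166356e-03,  1.62555842e-03]), 'joint_torque': array([ 3.94806586e-03, -5.97757602e+01,  1.61345076e+00, -2.81954402e+01,
        1.28214341e-02,  5.01547634e-03,  6.31037921e-06]), 'tcp_pos': array([ 0.23436243, -0.63258604,  0.30306555]), 'orientation': array([-7.57012801e-04,  9.84307191e-01,  1.76461755e-01, -1.70885479e-04]), 'force': array([-0.13618933, -0.55119688,  0.14231469]), 'torque': array([ 0.03532167, -0.04965442,  0.05587476]), 'gripper_force': 0.0, 'opening': 0.08532765214975237}
```

View pics/top0.png

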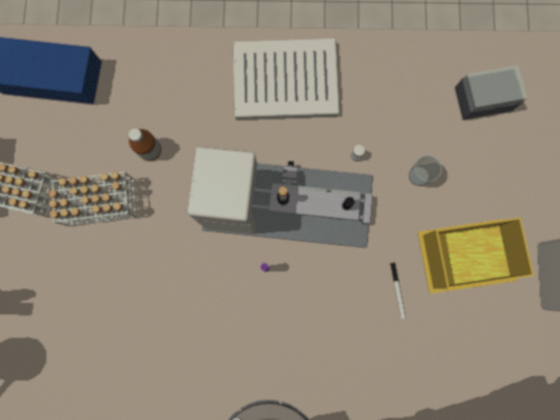

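View pics/side0.png

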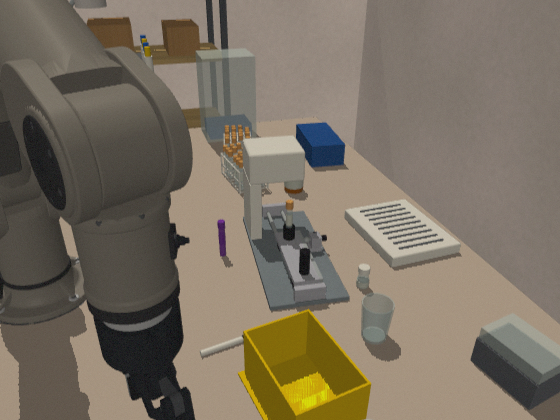

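The top view shows the post at (348,203). Things that could be mistaken for it are the black tube holder with its orange-capped tube (283,197), the index pull knob (291,163), the marker's black cap (394,270) and the purple decoy tube (265,267). I choose (348,203), the upright cylinder at the end of the carriage away from the head. The side view has it at (304,261).

```bash
python3 - <<'E'
from h import *
T=calibration("top");I=cv2.imread("pics/top0.png");D=np.load("top0.npy");P=cloud(T,D)
S=calibration("side");J=cv2.imread("pics/side0.png");E=np.load("side0.npy");Q=cloud(S,E)
v,u=np.indices(D.shape)
# plate: height 6..20mm in region
m=((P[...,2]>.006)&(P[...,2]<.02)&(u>190)&(u<380)&(v>155)&(v<250)&(D>0)).astype(np.uint8)
m=cv2.morphologyEx(m,cv2.MORPH_OPEN,np.ones((3,3)))
pts=P[m>0][:,:2].astype(np.float32);print("plate",cv2.minAreaRect(pts),len(pts))
def black(I,u0,u1,v0,v1):
    b=np.zeros(I.shape[:2],bool);b[v0:v1,u0:u1]=I[v0:v1,u0:u1].max(-1)<50;return b
b=black(I,335,362,190,216);X=P[b];print("post",len(X),np.percentile(X,[5,50,95],axis=0).round(3)); 
hi=X[X[:,2]>.095];print("post top top-view",len(hi),hi.mean(0).round(4),np.ptp(hi,axis=0))
b=black(J,290,318,240,280);X=Q[b];hi=X[X[:,2]>.1];print("side",len(hi),hi.mean(0).round(4) if len(hi) else X.max(0),np.ptp(hi,axis=0) if len(hi) else'')
# orange cap, holder
h=cv2.cvtColor(I,cv2.COLOR_BGR2HSV);o=(h[...,0]<20)&(h[...,1]>100)&(h[...,2]>100)&(u>270)&(u<296)&(v>180)&(v<205)
print("cap",P[o].mean(0),u[o].mean(),v[o].mean(),ray(T,u[o].mean(),v[o].mean(),.148))
# white head top
w=(abs(P[...,2]-.25)<.012)&(u>170)&(u<270)&(v>130)&(v<240);print("head",cv2.minAreaRect(P[w][:,:2].astype(np.float32)))
# block: bright region around (290,173) at z~.052
k=(abs(P[...,2]-.052)<.006)&(u>278)&(u<304)&(v>160)&(v<186);print("block",k.sum(),cv2.minAreaRect(P[k][:,:2].astype(np.float32)))
for n,uv,z in(("vial",(359,150),.055),("beaker",(427,168),.085),("reagent",(136,135),.13),("marker",(398,290),.01),("purple",(265,267),.1)):print(n,ray(T,*uv,z).round(3))
a=cv2.resize(I[150:250,250:380],None,fx=6,fy=6,interpolation=cv2.INTER_CUBIC);cv2.imwrite("pics/crop.png",a)
E
```

```text
plate ((0.5851547718048096, -0.0343991219997406), (0.3991161286830902, 0.1807820349931717), 85.04820251464844) 5219
post 86 [[ 0.562 -0.178  0.076]
 [ 0.569 -0.169  0.105]
 [ 0.579 -0.162  0.109]]
post top top-view 67 [ 0.5708 -0.1709  0.1056] [0.01962904 0.01834682 0.01510534]
side 63 [ 0.5653 -0.187   0.1134] [0.32515166 0.82662549 0.58960317]
cap [ 0.57658028 -0.0229028   0.19068914] 282.6470588235294 191.09803921568627 [ 0.58503972 -0.02243878  0.148     ]
head ((0.5790511965751648, 0.09792165458202362), (0.12056252360343933, 0.1409643292427063), 85.23702239990234)
block 201 ((0.6469821333885193, -0.037378326058387756), (0.034876637160778046, 0.06548931449651718), 74.91737365722656)
vial [ 0.707 -0.201  0.055]
beaker [ 0.658 -0.353  0.085]
reagent [0.711 0.31  0.13 ]
marker [ 0.38  -0.299  0.01 ]
purple [0.423 0.013 0.1  ]
```

View pics/crop.png

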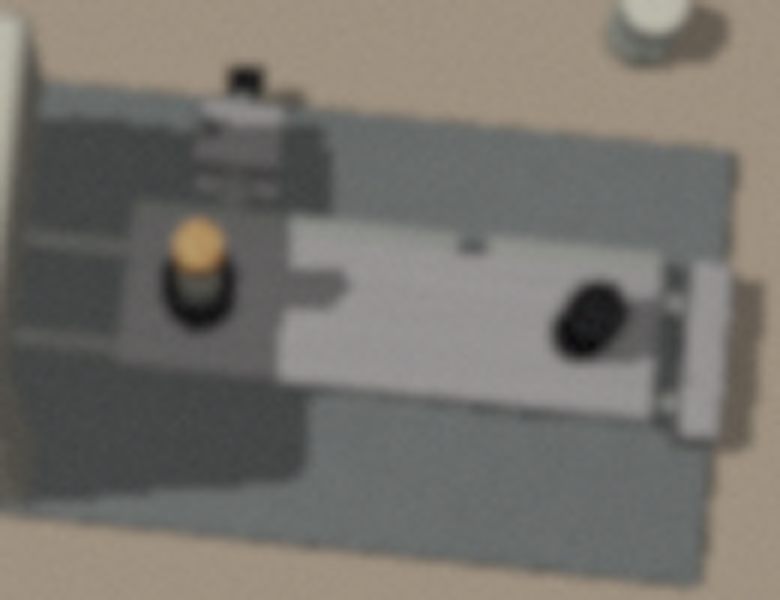

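The crop confirms the upright black knob post, top at full-frame (349.7,201.7), near the open end of the carriage. The tube stands in its holder at (283,195). The index block is centred near (290,173), which puts the notch at about 0.097 m of travel. The measurements agree with the given sizes: plate 399x181 mm, head centre within 2 mm, post within 4 mm of its expected place. Next I go above the post and take one close look.

```bash
cat >> h.py <<'E'
th=np.deg2rad(85.1); d=np.array([np.cos(th),np.sin(th),0]); ex=np.array([np.sin(th),-np.cos(th),0])
C=np.array([.585,-.0344,0]); phi=(th-np.pi/2)/2; q=[0,np.cos(phi),np.sin(phi),0]
def loc(p): p=np.array(p)-C; return np.array([p@ex,p@d,p[2]])
E
python3 - <<'E'
from h import *
p0=C-.14*d
env.reach([p0[0],p0[1],.28],q)
print(env.get_state()["time"],env.get_state()["tcp_pos"])
c=calibration("wrist");I,D=camera("wrist");cv2.imwrite("pics/w.png",I);P=cloud(c,D)
b=(I.max(-1)<60)&(abs(P[...,2]-.106)<.006)&(np.linalg.norm(P[...,:2]-p0[:2],axis=-1)<.03)
v,u=np.nonzero(b);print(len(u))
if len(u):
    (a,e),r=cv2.minEnclosingCircle(np.c_[u,v].astype(np.float32));print(a,e,r*.001, P[b].mean(0),"ray",ray(c,a,e,.106),"local",loc(ray(c,a,e,.106)))
print("expected px",proj(c,[p0[0],p0[1],.106]))
k=(abs(P[...,2]-.052)<.005);L=(P-C)@np.c_[ex,d,[0,0,1]]
k&=(L[...,0]>.035)&(L[...,0]<.1)&(abs(L[...,1])<.06);print("block",k.sum(),np.percentile(L[k],[2,50,98],axis=0) if k.any() else '')
E
```

```text
2.15 [ 0.57276572 -0.17520857  0.28001861]
0
expected px (np.float64(278.35024245983436), np.float64(207.36742950853576))
block 1539 [[ 0.03948435 -0.012187    0.04716798]
 [ 0.06580641  0.00384323  0.05219124]
 [ 0.09217382  0.02064586  0.05421589]]
```

View pics/w.png

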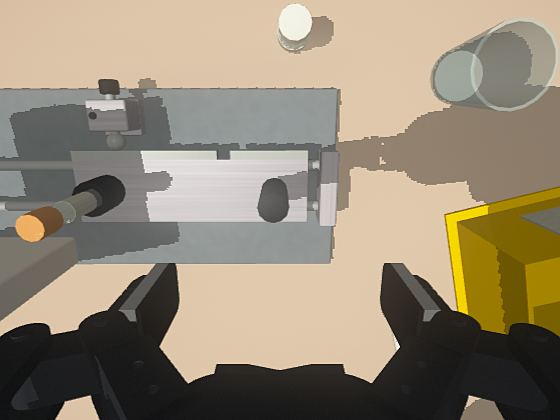

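The wrist view shows the post top at about (272,208), where (278,207) was expected. The carriage's notch is at (223,155), the index block at (108,117) and the vial at (295,22). The tube stands with its cap at (38,223). I measure the post top, the notch and the block by casting rays.

```bash
python3 - <<'E'
from h import *
c=calibration("wrist");I=cv2.imread("pics/w.png");g=I.max(-1)
m=((g<110)).astype(np.uint8);w=np.zeros_like(m);w[170:235,245:302]=m[170:235,245:302]
_,n,s,ce=cv2.connectedComponentsWithStats(w);i=1+s[1:,4].argmax();x,y,ww,h,_=s[i];print("post blob",s[i])
u,v=x+ww/2, y+h-ww/2
p=ray(c,u,v,.106);print("post px",u,v,p,"local",loc(p))
print("radius check mm",np.linalg.norm(ray(c,u+ww/2,v,.106)-p)*1e3)
print("notch local",loc(ray(c,223,155,.046)))
print("block corners",[loc(ray(c,*k,.052)).round(4) for k in((85,100),(126,98),(129,130),(88,132))])
E
```

```text
post blob [ 258  178   31   45 1098]
post px 273.5 207.5 [ 0.57325233 -0.17028948  0.106     ] local [-9.74790946e-05 -1.36396296e-01  1.06000000e-01]
radius check mm 11.528124768947269
notch local [ 0.03125965 -0.09080297  0.046     ]
block corners [array([0.0779, 0.0211, 0.052 ]), array([ 0.0794, -0.0133,  0.052 ]), array([ 0.0534, -0.0126,  0.052 ]), array([0.0518, 0.0226, 0.052 ])]
```

```bash
python3 - <<'E'
from h import *
p=np.array([.5731,-.1715])
env.movel([*p,.24],.15)
print(env.movel([*p,.138],.1,stop_force=6),env.get_state()["tcp_pos"])
env.grip(0.0,40)
env.dwell(.3);s=env.get_state();print(s["time"],s["tcp_pos"],s["opening"],s["gripper_force"],s["force"],s["force"]@d,s["torque"])
c=calibration("side");I,D=camera("side");cv2.imwrite("pics/s1.png",I[150:340,180:400].repeat(3,0).repeat(3,1))
E
```

```text
False [ 0.57358644 -0.17161952  0.13869307]
4.6667 [ 0.57328768 -0.17055797  0.13835863] 0.023436495251224067 39.300910234451294 [-2.11339851  4.37721929  6.16525632] 4.180701848987935 [0.87036782 0.31484131 0.05731447]
```

View pics/s1.png

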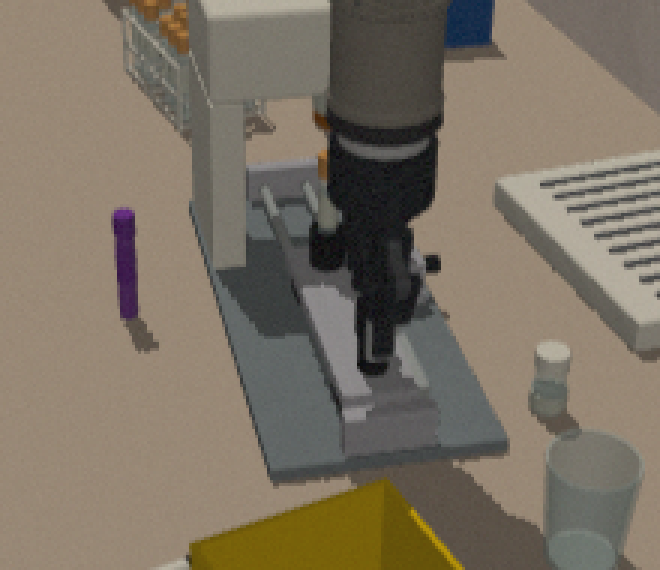

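The side view shows the fingers closed around the post (opening 23.4 mm) and the tube standing. Now I slide quickly to about 80 mm, then in 1 mm steps while logging the force.

```bash
cat >> h.py <<'E'
P0=np.array([.5731,-.1715,.138]); A0=np.array([.57329,-.17056,.1384])
def rd():
    F=[];T=[]
    for _ in range(3):
        env.dwell(.03); s=env.get_state(); F.append(s["force"]); T.append(s["tcp_pos"])
    F=np.mean(F,0);T=np.mean(T,0);a=(T-A0)
    return s["time"],a@d*1e3,F@d,F@ex,F[2],s["opening"]*1e3,s["gripper_force"],s["torque"][0]
def go(mm,v=.05): env.movel(P0+d*mm*1e-3,v); r=rd(); print(mm,np.round(r,2),flush=True); return r
E
python3 - <<'E'
from h import *
for x in(20,50,70,80): r=go(x,.06)
base=r[2]
for x in range(81,92):
    r=go(x,.03)
    if abs(r[2]-base)>2.5: break
E
```

```text
20 [ 5.3  20.52  1.39 -2.17  6.5  23.16 39.56  0.29]
50 [ 6.05 50.59  0.66 -1.9   5.68 22.82 39.54  0.28]
70 [ 6.63 70.62  1.35 -2.12  6.38 23.09 39.53  0.26]
80 [ 7.05 80.63  1.13 -2.13  5.96 22.89 39.52  0.27]
81 [ 7.400e+00  8.100e+01 -3.600e-01 -1.910e+00  6.050e+00  2.307e+01
  3.951e+01  8.000e-02]
82 [ 7.75e+00  8.17e+01 -2.80e-01 -1.12e+00  5.96e+00  2.29e+01  3.95e+01
 -1.00e-02]
83 [ 8.1  82.63 -0.78 -1.75  5.44 22.75 39.5  -0.1 ]
84 [ 8.45 83.59 -1.07 -1.06  5.96 23.32 39.5  -0.09]
85 [ 8.8  84.6  -0.76 -1.57  6.22 22.65 39.5  -0.11]
86 [ 9.150e+00  8.559e+01 -1.220e+00 -1.440e+00  5.710e+00  2.271e+01
  3.950e+01 -8.000e-02]
87 [ 9.500e+00  8.660e+01 -1.240e+00 -1.590e+00  5.460e+00  2.309e+01
  3.950e+01 -4.000e-02]
88 [ 9.85 87.58 -0.79 -1.51  5.16 23.22 39.5  -0.09]
89 [10.2  88.61 -1.   -1.51  5.41 23.35 39.5  -0.11]
90 [ 1.055e+01  8.972e+01 -6.100e-01 -2.090e+00  6.150e+00  2.341e+01
  3.950e+01 -5.000e-02]
91 [ 1.090e+01  9.100e+01  1.300e-01 -1.770e+00  5.720e+00  2.307e+01
  3.950e+01  4.000e-02]
```

```bash
python3 - <<'E'
from h import *
np.set_printoptions(suppress=True)
for x in range(92,104):
    r=go(x,.03)
    if r[2]<-5: break
E
```

```text
92 [11.25 92.51  0.96 -2.16  5.2  22.99 39.51  0.24]
93 [11.6  94.15  2.95 -1.39  6.26 23.11 39.53  0.57]
94 [11.95 95.43  3.14 -2.42  5.85 23.05 39.54  0.6 ]
95 [12.3  95.84  1.67 -1.91  5.54 22.65 39.5   0.39]
96 [12.65 96.11 -0.11 -1.77  5.85 23.15 39.5   0.12]
97 [13.   96.38 -1.64 -1.18  5.73 22.99 39.51 -0.21]
98 [13.35 96.63 -3.18 -1.56  5.75 23.08 39.57 -0.49]
99 [13.7  96.94 -4.95 -1.19  5.43 23.3  39.63 -0.69]
100 [14.05 97.66 -5.51 -0.96  5.76 23.05 39.62 -0.86]
```

The force shows the notch clearly: pulled in (+3 N) at 93–94 mm, zero near 96 mm, resisting (−5 N) beyond 97 mm. I back off to the balance point and check.

```bash
python3 - <<'E'
from h import *
np.set_printoptions(suppress=True)
for x in(98,97,96.5,96): go(x,.03)
go(96.3,.03); env.dwell(.5); print(np.round(rd(),2))
I,D=camera("top");J,_=camera("side")
cv2.imwrite("pics/end.png",np.hstack([cv2.resize(I[120:280,180:380],(400,320)),cv2.resize(J[150:310,180:380],(400,320))]))
E
```

```text
98 [14.4  96.51 -3.45 -1.48  5.94 22.94 39.58 -0.49]
97 [14.75 96.28 -1.75 -1.22  5.61 23.34 39.54 -0.13]
96.5 [15.1  96.18 -0.1  -1.64  6.05 22.86 39.54 -0.03]
96 [15.45 96.09  0.11 -1.58  5.96 22.85 39.54  0.13]
96.3 [15.8  96.12 -0.59 -1.55  5.79 23.16 39.54  0.03]
[16.4  96.14 -0.3  -1.47  5.34 23.35 39.54 -0.  ]
```

View pics/end.png

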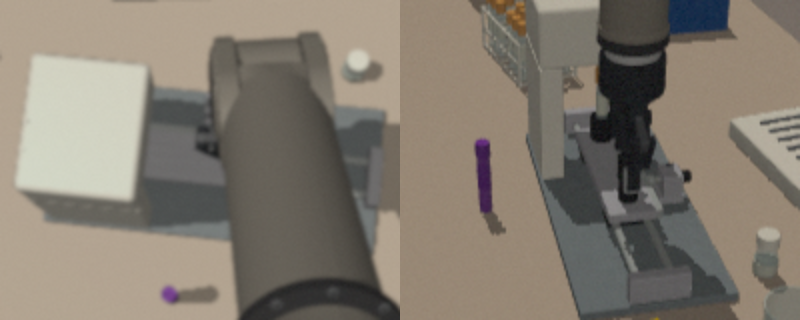

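The carriage sits at the index block with the post gripped. The tube stands upright in its holder under the head (right half, about (601,100)), and the vial and purple tube are where they were. The residual force along the rail is only −0.3 N, so I hand in.

```bash
python3 -c "
from h import *
print(job.job_done())"
```

```text
the job is handed in; nothing more can be done
None
```

I slid the carriage about 96 mm along the rail into the notch and handed the job in at about 16.5 s, with the post still gripped at about 40 N, the carriage at rest and the tube standing in its holder.

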